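Lift a roasted garlic bulb with kitchen tongs and hold it over the plate

ROBOT

A 6-joint arm with a two-finger parallel gripper is mounted at the origin on a cart in front of the work surface, level with it; the furniture and walls round the work are solid. World frame = base frame: x ahead of the robot, y to its left, z up, the work surface at z = 0. Lengths are in m, angles in rad, forces in N, time in s.
With the tool pointing down it reaches from about 0.35 to 0.925 m from the base axis. Payload 6.4 kg.
Tool frame: the origin (TCP) lies midway between the tips of the shut fingers; the grasp point (between the pads) lies 19 mm behind it; z points along the fingers, y is the line along which they close (so a half turn about z gives the same grasp; the last joint's range is limited). The gripper opens to 94 mm and grips with 3 to 60 N. Pads are 16 mm wide; open, the fingers measure 119 mm over their backs; the gripper's body (75 mm by 177 mm) begins 78 mm behind the grasp point.
Start: joints at [0.955, 0.245, 1.558, -0, 1.339, -0.174], TCP at [0.278, 0.588, 0.205] pointing down, gripper open.
Joint ranges: [-3.13, 3.13], [-1.02, 2.26], [0.13, 2.54], [-0.95, 4.09], [0.21, 2.88], [-2.74, 2.74]. Speed limits (rad/s): [2.57, 2.57, 3.14, 3.14, 3.14, 3.14].

INTERFACE

Orientations are given as a unit quaternion [x, y, z, w].
In Python, from station import arm gives the robot as it stands. The module is installed in compiled form; this text tells all that it offers.
- The arm moves only by the tool drive_tool, never from a script. Its arguments are lists of equal length, an entry for each row: "angular": the turn, a rotation vector about the tool's x, y, z in rad, a list of three; "offset": the shift along the tool's x, y, z in m, a list of three; "grip": the finger opening in m, from 0 to 0.094. In form: {"angular": [[rx, ry, rz], ...], "offset": [[dx, dy, dz], ...], "grip": [grip, ...]}. A call has 1 to 12 rows; each row shifts and turns the commanded pose from where the row before left it, along the tool's axes as they then stand; what a row does not reach is not made up. A row lasts 1/8 s, in which the tool goes at most 62.5 mm and 10.7 degrees, less where a joint would pass 70% of its speed; a pose out of reach is approached as far as the arm can. A call with a gripper value outside its range is refused whole. The fingers move at their own pace and stop on an object; "newtons" is the grip in N (left out, the last holds). Time passes only in rows, so rows that do not move let the fingers close. It gives the time, the measured TCP pose, the force, the opening and the grip force at its end, in the units of the state.
- arm.state(): the state, without advancing time (a new reading comes with each control period).
- arm.read_camera(name): name is "side" or "top" or "wrist"; returns the picture (420x560x3 uint8, blue, green, red); there is no depth.
- arm.camera_params(name): a dict with "camera_matrix" (3x3 intrinsics, pixels), "xyz" and "rotation" of the camera in the world; the wrist camera has in their place "tool_from_camera" (4x4, takes a point from camera to tool coordinates, whose origin is the TCP and whose axes are the flange's). Camera axes: x right, y up, looking along -z (the intrinsics and any distortion apply to the point x, -y, -z); pixel columns grow to the right and rows downward; lengths in m; the calibration is good to about 2 mm. A picture is of the moment at which its call begins: read the wrist's pose just before it. camera_params takes no time and is no camera call.
- arm.hand_in(): hands the job in; it is judged then, once.
The state is a dict: "t": time; "joints": joint angles; "qvel": joint speeds; "tau": joint torques, N m; "position": TCP position; "eef_rot": TCP orientation; "ft_force": force on the tool from outside, world axes, zero at the start; "moment": the same for the moment, N m; "grip_width": finger opening in m; "gripper_force": force on a finger pad.
Only numpy, scipy, OpenCV 4.12 (cv2) and the standard library are available. Lean on these libraries where they do the work, as an engineer would, in place of code of your own. Each camera call takes 0.05 s, during which the arm holds its last target. There are 200 camera calls.

TASK

The garlic bulb on the round cork mat is just out of the oven, so touch it only with the kitchen tongs: pick up the tongs by their red grips, close their jaws on the bulb, lift it off the mat and carry it over the middle of the white plate. Finish while still holding it there in the tongs, still, about 10 cm above the plate; do not put it down or let go, and leave the plate, mug, spice jar and tin where they stand.

Things in the scene. Friction and masses are not known exactly. Their poses are not given: they have to be found in the camera images.
- tongs: Steel kitchen tongs with red grips and jaws, lying flat, 270 mm long, 0.12 kg, balanced near the grips. Origin: on the centre line, midway between the red finger grips, at the underside. x points to the jaws, y to the left arm, z up. Hinge head at x = -110 mm (22 mm thick, 26 mm high), hanging loop behind it to x = -147 mm. The two arms turn about the head; each has a spring that opens it.
- tongs_left: Left (+y) arm of the tongs with its red grip and jaw. Origin at the hinge, at the underside of the tongs.
- tongs_right: Right (-y) arm of the tongs with its red grip and jaw. Origin at the hinge, at the underside of the tongs.
- tongs_grip (a point): Midway between the red finger grips, 20 mm above the underside: take the tongs here from above, closing along the tongs' y. Grips: outsides of the arms, x -30 to +30 mm, 2 to 34 mm above the underside, about 59 mm across relaxed, 38 mm with the jaws on the garlic. Squeezing takes 4 N to begin, 7 N at the garlic. Squeezed to 50 mm across they can be lifted, jaws still 75 mm apart.
- tongs_jaws (a point): Point midway between the jaws, 105 mm ahead of the grips along the tongs' x, 14 mm above the underside: bring it to the garlic's widest height. Jaw pads 42 mm long along x, 28 mm high (0 to 28 mm above the underside); relaxed about 92 mm apart inside, 110 mm outside. They move about twice as far as the grips. Axes as the tongs.
- garlic: Garlic bulb, pinkish white, 53 mm across, 53 mm high to its pointed top, about 31 g, standing on the cork mat. Origin: centre of its underside, z up. It is widest about 20 mm above the underside. It may be turned any way.
- mat: Round cork mat, 100 mm across, 10 mm thick, fixed to the worktop. Origin: centre of its underside.
- plate: Round white plate, 160 mm across, about 20 mm high, loose, 0.5 kg. Origin: centre of its underside, z up. Mat and plate may stand either way round.
- mug: White mug with black dots, 82 x 117 x 91 mm, a bystander, loose. Origin: middle of its underside.
- spice_jar: Glass spice jar with a dark cap, 41 mm across, 105 mm high, a bystander, loose. Origin: centre of its underside.
- tin: Round food tin, 75 mm across, 58 mm high, a bystander, loose. Origin: centre of its underside.
Things that resemble listed ones, but are neither listed nor needed, are in the scene too. What is shaped like the garlic but green is not meant.

How it is judged:
On the way:
1. the garlic is lifted clear of the mat between the jaws of the tongs, which the fingers hold (contact force between each of tongs_left, tongs_right and garlic above 0.3 N and contact force between the fingers and tongs above 1 N and z of garlic in the frame of mat above 0.03 m), for 0.2 s.
At the end, for the whole second after the job is handed in: The fingers hold the tongs (over 1 N), both jaws press on the garlic (over 0.3 N each), and the garlic's underside is 50 to 170 mm above the plate's underside, its centre within 50 mm of the plate's centre in plan, still (under 0.03 m/s), with neither garlic nor tongs touching the plate (contact force between each of tongs_left, tongs_right and garlic above 0.3 N and contact force between the fingers and tongs above 1 N and horizontal distance between garlic and plate below 0.05 m and z of garlic in the frame of plate between 0.05 and 0.17 m and linear speed of garlic below 0.03 m/s and height (world z) of tongs_jaws above 0.05 m and not (contact force between garlic and plate above 0.1 N) and not (contact force between tongs and plate above 0.1 N)); the arm keeps its last pose, push and grip.
It fails at once if the robot touches the garlic itself (over 0.5 N) (contact force between any of the fingers, the arm and garlic above 0.5 N).
It fails at once if the garlic is set down on the plate or dropped on it (over 0.5 N) (contact force between garlic and plate above 0.5 N).
It fails at once if the plate is shifted by more than 30 mm (distance of plate from where it was at the start of the episode above 0.03 m).
It fails at once if the mug, the spice jar or the tin is shifted by more than 30 mm (distance of any of mug, spice_jar, tin from where it was at the start of the episode above 0.03 m).
It also fails if it takes over 45 s, if anything falls off the work surface, if the arm or the gripper's body presses on something with over 40 N, if the wrist force passes 120 N, or if a joint passes its speed limit or range.

## Working session

There is one attempt and no reset: what is moved stays moved. The work goes in short steps, Python scripts to look and compute and a tool call to move; the robot and the scene stay as the last step left them, time stands still between calls to the robot, and variables do not carry over. Pictures are saved under pics/ and viewed, at most 10 in all, crops included, and the job is handed in when it is done.

Besides the shell and the picture viewer there is one more tool, called after "Request:" as name(argument=value, ...) on one line, values as JSON. drive_tool: Moves the arm, as the interface text tells. Its arguments: {"type":"object","properties":{"angular":{"type":"array"},"offset":{"type":"array"},"grip":{"type":"array"},"newtons":{"type":"number"}},"required":["angular","offset","grip"]}

```bash
mkdir -p pics; cat > h.py <<'E'
import numpy as np, cv2
from station import arm
from scipy.spatial.transform import Rotation as R
def cam(name, s=None):
    p=arm.camera_params(name); K=np.array(p["camera_matrix"])
    if name=="wrist":
        s=s or arm.state(); T=np.eye(4); T[:3,:3]=rot(s["eef_rot"]).as_matrix(); T[:3,3]=s["position"]
        T=T@np.array(p["tool_from_camera"]); return K,T[:3,:3],T[:3,3],p
    r=np.array(p["rotation"]); r=r if r.shape==(3,3) else R.from_quat(r).as_matrix()
    return K,r,np.array(p["xyz"]),p
def rot(q):
    q=np.array(q); return R.from_matrix(q) if q.shape==(3,3) else R.from_quat(q)
def ray(c,u,v):
    K,r,o,p=c; d=np.linalg.solve(K,[u,v,1.]); return o, r@np.array([d[0],-d[1],-d[2]])
def onplane(c,u,v,z):
    o,d=ray(c,u,v); return o+d*(z-o[2])/d[2]
def proj(c,X):
    K,r,o,p=c; x=r.T@(np.array(X)-o); x=K@np.array([x[0],-x[1],-x[2]]); return x[:2]/x[2]
E
python3 - <<'E'
from h import *
print(arm.state())
for n in ["top","side","wrist"]:
    print(n,arm.camera_params(n)); cv2.imwrite(f"pics/{n}0.png",arm.read_camera(n))
E
```

```text
{'t': 0.0, 'joints': array([ 9.54889800e-01,  2.45812526e-01,  1.55897408e+00, -6.34644535e-06,
        1.33872249e+00, -1.74110389e-01]), 'qvel': array([-6.63041344e-05, -1.03279840e-03,  8.90051501e-04,  8.41292689e-04,
        2.36157485e-04, -6.91714100e-04]), 'tau': array([ 1.26789546e-03, -4.15855157e+01, -3.14595044e+01,  6.84739393e-02,
        3.34800105e-02, -1.61896473e-04]), 'position': array([0.27757028, 0.58709675, 0.20436783]), 'eef_rot': array([ 2.19105143e-01,  9.75700783e-01, -8.85621441e-04, -3.65889807e-04]), 'ft_force': array([-0.28200947,  0.39290517,  0.1462742 ]), 'moment': array([0.01765409, 0.00692864, 0.01224873]), 'gripper_force': 0.0, 'grip_width': 0.09383346288900578}
top {'camera_matrix': array([[452.88594395,   0.        , 282.34604504],
       [  0.        , 452.88594395, 205.14233355],
       [  0.        ,   0.        ,   1.        ]]), 'xyz': array([0.48784444, 0.01634079, 1.12411159]), 'rotation': array([-0.02211685,  0.00876543,  0.71467282, -0.6990542 ])}
side {'camera_matrix': array([[486.36357522,   0.        , 285.56132128],
       [  0.        , 486.36357522, 205.76612751],
       [  0.        ,   0.        ,   1.        ]]), 'xyz': array([ 0.08259776, -1.21471929,  0.679807  ]), 'rotation': array([ 0.52284186, -0.10135195, -0.14538573,  0.83380283])}
wrist {'camera_matrix': array([[336.50408235,   0.        , 279.07139184],
       [  0.        , 336.50408235, 209.1989382 ],
       [  0.        ,   0.        ,   1.        ]]), 'tool_from_camera': array([[-6.65663108e-04,  9.61911746e-01,  2.73359380e-01,
         7.97070153e-02],
       [ 9.99999568e-01,  4.62961258e-04,  8.06026661e-04,
         6.69717064e-04],
       [ 6.48771710e-04,  2.73359798e-01, -9.61911638e-01,
        -1.79854757e-01],
       [ 0.00000000e+00,  0.00000000e+00,  0.00000000e+00,
         1.00000000e+00]])}
```

View pics/top0.png

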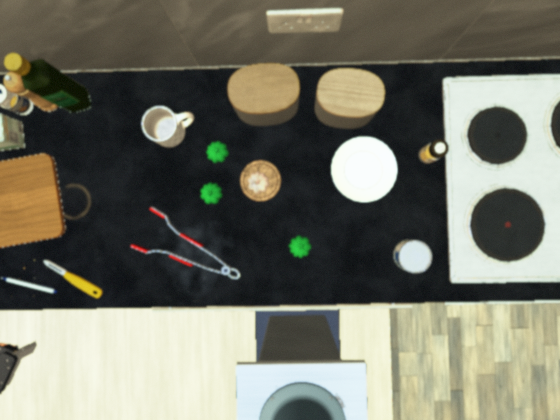

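View pics/side0.png

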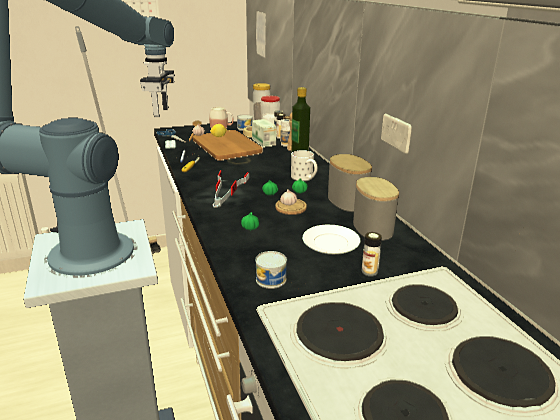

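The top view shows the tongs with hinge at (232,272), grips near (190,240) and (178,262) and jaws near (155,210) and (137,247). The garlic on its mat is at (262,180), the plate at (364,169), green decoys at (217,152), (210,193) and (300,246), the mug at (165,125), the tin at (413,257) and the spice jar at (433,150). The side view agrees. Next I turn these into positions.

```bash
cat > m.py <<'E'
from h import *
im=cv2.imread("pics/top0.png"); c=cam("top"); hsv=cv2.cvtColor(im,cv2.COLOR_BGR2HSV)
def blobs(m,z,lab,amin=15):
    n,L,st,ce=cv2.connectedComponentsWithStats(m)
    for i in range(1,n):
        if st[i,4]>=amin: print(lab,st[i],ce[i].round(1),onplane(c,*ce[i],z)[:2].round(4))
red=((hsv[...,0]<8)|(hsv[...,0]>172))&(hsv[...,1]>130)&(hsv[...,2]>80); red[290:]=0; red[:,450:]=0
blobs(red.astype(np.uint8),.03,"red")
cork=((hsv[...,0]>5)&(hsv[...,0]<25)&(hsv[...,1]>60)&(hsv[...,2]>80)); cork[:150]=0; cork[215:]=0; cork[:,:230]=0; cork[:,300:]=0
blobs(cork.astype(np.uint8),.01,"cork",50)
p=np.argwhere(cork)[:,::-1].astype(np.float32); ctr,r=cv2.minEnclosingCircle(cv2.convexHull(p)); print("mat",ctr,r,onplane(c,*ctr,.01))
g=im[160:202,242:282]; gm=np.zeros(im.shape[:2],np.uint8); gm[160:202,242:282]=((hsv[160:202,242:282,1]<85)&(hsv[160:202,242:282,2]>150)); blobs(gm,.035,"garlic")
w=((hsv[...,1]<40)&(hsv[...,2]>170)).astype(np.uint8); w[:125]=0;w[215:]=0;w[:,:320]=0;w[:,410:]=0; blobs(w,.02,"plate",500)
gr=((hsv[...,0]>45)&(hsv[...,0]<75)&(hsv[...,1]>120)).astype(np.uint8); gr[:,:190]=0; blobs(gr,.02,"green",50)
print("hinge",onplane(c,227,270,.026),"loop",onplane(c,234,273,.01))
cv2.imwrite("pics/tong.png",cv2.resize(im[195:290,120:250],None,fx=6,fy=6,interpolation=cv2.INTER_CUBIC))
E
python3 m.py
```

```text
red [149 207  15  12  56] [156.  212.7] [0.5244 0.344 ]
red [180 233  23  13  79] [190.  238.8] [0.4594 0.2618]
red [130 244  18   9  67] [138.5 247.7] [0.4406 0.3873]
red [169 255  24  12  79] [180.4 260.8] [0.4067 0.2857]
cork [ 240  160   41   42 1168] [260.7 179.9] [0.6003 0.089 ]
mat (259.89129638671875, 180.28260803222656) 21.12097930908203 [0.59949703 0.09100723 0.01      ]
garlic [248 173  20  20 294] [257.2 182.3] [0.5922 0.0959]
plate [ 331  137   67   65 3425] [363.7 168.9] [ 0.6204 -0.1638]
green [205 140  24  24 420] [216.6 151.6] [0.6719 0.1957]
green [199 181  24  24 435] [210.6 192.8] [0.5705 0.2118]
green [288 235  24  24 423] [299.4 246.4] [ 0.4352 -0.0025]
hinge [0.38213996 0.17378724 0.026     ] loop [0.37294374 0.1589972  0.01      ]
```

View pics/tong.png

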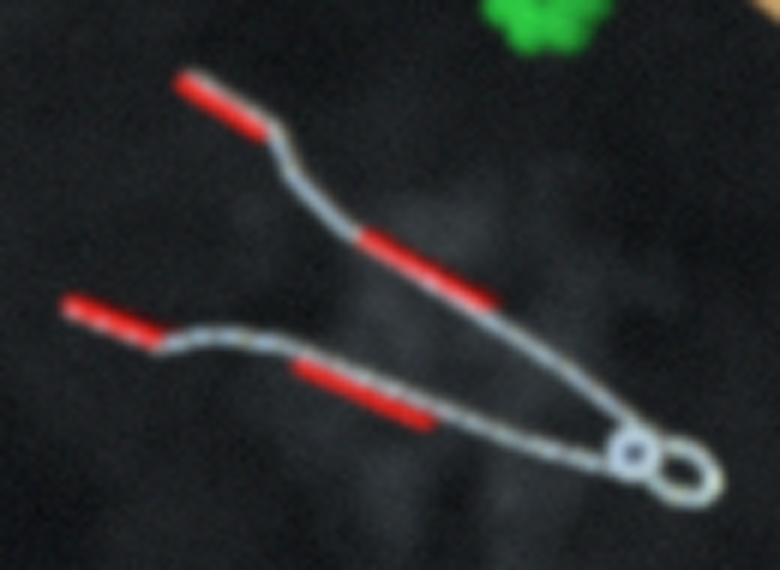

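The grip midpoint is at (0.433, 0.274) and the tongs point at 62°. The 104 mm to the jaws, 110 mm to the hinge and 58 mm across the grips all match the given sizes. I turn the tool first, then move above the grips.

Request:
drive_tool(angular=[[0,0,0.18],[0,0,0.18],[0,0,0.18],[0,0,0.18],[0,0,0.18],[0,0,0.18],[0,0,0.18],[0,0,0.18],[0,0,0.18],[0,0,0]], offset=[[0,0,0],[0,0,0],[0,0,0],[0,0,0],[0,0,0],[0,0,0],[0,0,0],[0,0,0],[0,0,0],[0,0,0]], grip=[0.094,0.094,0.094,0.094,0.094,0.094,0.094,0.094,0.094,0.094])

```text
t: 1.4
position: [0.2778, 0.5874, 0.205]
eef_rot: [0.857, 0.515, -0.0, 0.0]
ft_force: [0.1, 0.8, -0.1]
grip_width: 0.094
gripper_force: 0.0
```

Request:
drive_tool(angular=[[0,0,0],[0,0,0],[0,0,0],[0,0,0],[0,0,0],[0,0,0],[0,0,0],[0,0,0],[0,0,0],[0,0,0]], offset=[[-0.0254,0.0355,0],[-0.0254,0.0355,0],[-0.0254,0.0355,0],[-0.0254,0.0355,0],[-0.0254,0.0355,0],[-0.0254,0.0355,0],[-0.0254,0.0355,0],[-0.0254,0.0355,0],[0,0,0],[0,0,0]], grip=[0.094,0.094,0.094,0.094,0.094,0.094,0.094,0.094,0.094,0.094])

```text
t: 2.65
position: [0.4323, 0.2748, 0.2054]
eef_rot: [0.857, 0.515, -0.0, -0.0]
ft_force: [-0.3, -0.2, -0.2]
grip_width: 0.0936
gripper_force: 0.0
```

```bash
python3 - <<'E'
from h import *
s=arm.state(); im=arm.read_camera("wrist"); cv2.imwrite("pics/w1.png",im); c=cam("wrist",s)
print(s["t"],s["position"],s["eef_rot"],rot(s["eef_rot"]).as_matrix().round(3),s["joints"].round(2))
hsv=cv2.cvtColor(im,cv2.COLOR_BGR2HSV)
red=(((hsv[...,0]<8)|(hsv[...,0]>172))&(hsv[...,1]>130)&(hsv[...,2]>80)).astype(np.uint8)
n,L,st,ce=cv2.connectedComponentsWithStats(red)
for i in range(1,n):
    if st[i,4]>80: print(st[i],ce[i].round(1),onplane(c,*ce[i],.025)[:2].round(4))
E
```

```text
2.65 [0.4323286  0.27479395 0.20539745] [ 8.57383884e-01  5.14677412e-01 -5.44321608e-05 -1.85629493e-04] [[ 0.47   0.883 -0.   ]
 [ 0.883 -0.47   0.   ]
 [ 0.    -0.    -1.   ]] [ 0.34 -0.08  1.91  0.    1.32  0.83]
[229  67  12  45 267] [234.1  89.4] [0.4408 0.3877]
[322  67  13  45 290] [328.3  89.4] [0.5249 0.3429]
[252 162   9  58 277] [256.  191.9] [0.4086 0.2846]
[302 162   9  58 286] [306.3 192.2] [0.4571 0.2582]
```

View pics/w1.png

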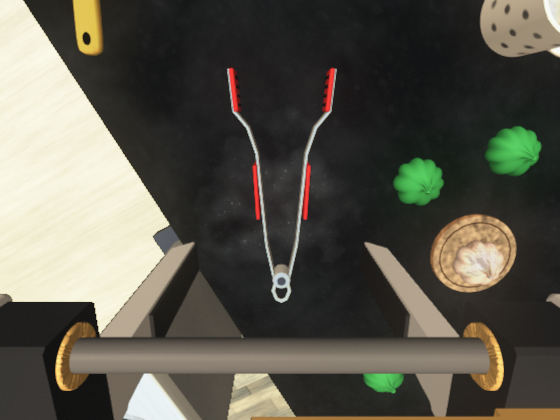

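The wrist view shows the tongs centred, with the grips at (256,192) and (306,192) and the jaws at (234,89) and (328,89). The mat is near (474,253) with the bulb slightly below-right of its centre. The wrist and top measurements agree to about 2 mm, so I descend and squeeze.

Request:
drive_tool(angular=[[0,0,0],[0,0,0],[0,0,0],[0,0,0],[0,0,0],[0,0,0],[0,0,0],[0,0,0],[0,0,0]], offset=[[-0.002,0.002,0.03],[0,0,0.04],[0,0,0.04],[0,0,0.035],[0,0,0.025],[0,0,0.018],[0,0,0.012],[0,0,0],[0,0,0]], grip=[0.094,0.094,0.094,0.094,0.094,0.094,0.094,0.094,0.094])

```text
t: 3.82
position: [0.4341, 0.2722, 0.0063]
eef_rot: [0.858, 0.514, 0.001, 0.0]
ft_force: [-0.2, 0.6, -0.4]
grip_width: 0.0939
gripper_force: 0.0
```

Request:
drive_tool(angular=[[0,0,0],[0,0,0],[0,0,0],[0,0,0],[0,0,0],[0,0,0],[0,0,0],[0,0,0]], offset=[[0,0,0],[0,0,0],[0,0,0],[0,0,0],[0,0,0],[0,0,0],[0,0,0],[0,0,0]], grip=[0.08,0.07,0.062,0.058,0.054,0.05,0.05,0.05], newtons=15)

```text
t: 4.82
position: [0.4335, 0.2719, 0.0055]
eef_rot: [0.858, 0.514, 0.0, -0.0]
ft_force: [-0.2, 0.3, 0.8]
grip_width: 0.0503
gripper_force: 5.5
```

Held at 50.3 mm with 5.5 N. I lift 120 mm and measure the garlic from views at two positions.

Request:
drive_tool(angular=[[0,0,0],[0,0,0],[0,0,0],[0,0,0],[0,0,0],[0,0,0]], offset=[[0,0,-0.01],[0,0,-0.025],[0,0,-0.035],[0,0,-0.035],[0,0,-0.015],[0,0,0]], grip=[0.05,0.05,0.05,0.05,0.05,0.05])

```text
t: 5.58
position: [0.4338, 0.2719, 0.1262]
eef_rot: [0.858, 0.514, 0.001, 0.0]
ft_force: [0.0, 0.1, -1.5]
grip_width: 0.0501
gripper_force: 4.8
```

```bash
cat > g.py <<'E'
from h import *
def garlic(im,c,box):
    hsv=cv2.cvtColor(im,cv2.COLOR_BGR2HSV); x0,y0,x1,y1=box
    b=np.zeros(im.shape[:2],np.uint8); b[y0:y1,x0:x1]=1
    for lab,m,z in(("all",hsv[...,2]>75,.01),("garl",(hsv[...,1]<80)&(hsv[...,2]>120),.03)):
        m=cv2.morphologyEx((m&(b>0)).astype(np.uint8),cv2.MORPH_OPEN,np.ones((3,3)))
        n,L,st,ce=cv2.connectedComponentsWithStats(m); i=1+st[1:,4].argmax()
        k=cv2.findContours((L==i).astype(np.uint8),cv2.RETR_EXTERNAL,2)[0][0]
        e=cv2.fitEllipse(cv2.convexHull(k)); print(lab,st[i],np.round(e[0],1),np.round(e[1],1),"z",z,onplane(c,*e[0],z)[:2].round(4))
E
python3 - <<'E'
from g import *
s=dict(position=[0.4323286,0.27479395,0.20539745],eef_rot=[8.57383884e-01,5.14677412e-01,-5.4e-05,-1.86e-04])
garlic(cv2.imread("pics/w1.png"),cam("wrist",s),(425,205,525,300))
garlic(cv2.imread("pics/top0.png"),cam("top"),(232,152,292,210))
s=arm.state(); im=arm.read_camera("wrist"); cv2.imwrite("pics/w2.png",im)
print(s["position"],s["joints"].round(2),s["grip_width"],s["gripper_force"])
E
```

```text
all [ 430  214   87   79 5327] [472.8 252.7] [76.5 88.4] z 0.01 [0.5997 0.0937]
garl [ 457  243   46   41 1329] [479.8 263.3] [40.8 47. ] z 0.03 [0.5956 0.0907]
all [ 240  160   41   42 1389] [260.  180.4] [41.7 42. ] z 0.01 [0.5993 0.0907]
garl [248 174  19  18 269] [256.9 182.5] [18.  19.2] z 0.03 [0.5923 0.0971]
[0.43382915 0.27190249 0.12619903] [ 0.34  0.01  1.97 -0.    1.16  0.83] 0.05007900073662272 4.8238205909729
```

View pics/w2.png

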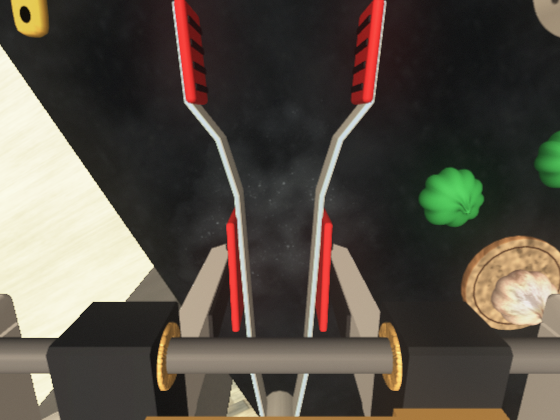

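The tongs are lifted squarely, with the jaws at (190,50) and (368,50), and the garlic is at the right edge near (525,295). I turn the tongs to point along +x and stop just short of the garlic for a closer look.

Request:
drive_tool(angular=[[0,0,0.09],[0,0,0.15],[0,0,0.15],[0,0,0.15],[0,0,0.15],[0,0,0.15],[0,0,0.15],[0,0,0.091],[0,0,0]], offset=[[0,0,0],[0,0,0],[0,0,0],[0,0,0],[0,0,0],[0,0,0],[0,0,0],[0,0,0],[0,0,0]], grip=[0.05,0.05,0.05,0.05,0.05,0.05,0.05,0.05,0.05])

```text
t: 6.75
position: [0.4322, 0.2713, 0.1235]
eef_rot: [1.0, -0.0, -0.002, 0.001]
ft_force: [-0.1, -0.4, -1.3]
grip_width: 0.0505
gripper_force: 4.8
```

Request:
drive_tool(angular=[[0,0,0],[0,0,0],[0,0,0],[0,0,0],[0,0,0],[0,0,0],[0,0,0],[0,0,0],[0,0,0],[0,0,0]], offset=[[0.002,0.012,0],[0.002,0.025,0],[0.002,0.03,0],[0.002,0.03,0],[0.002,0.03,0],[0.002,0.026,0],[0.002,0.015,0],[0.002,0.01,0],[0,0,0],[0,0,0]], grip=[0.05,0.05,0.05,0.05,0.05,0.05,0.05,0.05,0.05,0.05])

```text
t: 8.0
position: [0.4491, 0.0942, 0.1254]
eef_rot: [1.0, -0.0, -0.0, -0.0]
ft_force: [0.8, 0.8, -2.1]
grip_width: 0.0502
gripper_force: 4.8
```

```bash
python3 - <<'E'
from g import *
s=arm.state(); im=arm.read_camera("wrist"); cv2.imwrite("pics/w3.png",im); c=cam("wrist",s)
print(s["t"],s["position"],rot(s["eef_rot"]).as_matrix().round(3),s["joints"].round(2),s["grip_width"],s["gripper_force"])
garlic(im,c,(205,20,345,230))
print([proj(c,[x,.094,z]).round(0) for x in(.57,.594,.62) for z in(.03,)])
hsv=cv2.cvtColor(im,cv2.COLOR_BGR2HSV)
red=(((hsv[...,0]<8)|(hsv[...,0]>172))&(hsv[...,1]>130)&(hsv[...,2]>80)).astype(np.uint8)
n,L,st,ce=cv2.connectedComponentsWithStats(red)
for i in range(1,n):
    if st[i,4]>80: print(st[i],ce[i].round(1),onplane(c,*ce[i],s["position"][2]+.01)[:2].round(4))
E
```

```text
8.0 [0.44906401 0.09422867 0.12536025] [[ 1. -0. -0.]
 [-0. -1.  0.]
 [-0. -0. -1.]] [-0.04 -0.12  2.1   0.    1.17  1.53] 0.05021309690319924 4.8239582777023315
all [ 221   20  124   68 6963] [286.5  36. ] [102.9 132.4] z 0.01 [0.5883 0.0887]
garl [ 247   20   69   41 2014] [281.1  28.7] [60.8 69.3] z 0.03 [0.5892 0.0931]
[array([280.,  57.]), array([280.,  21.]), array([280., -19.])]
[ 174    0   34  105 1929] [190.2  52.4] [0.5564 0.1358]
[ 351    0   33  105 1979] [367.2  52.2] [0.5564 0.0538]
[ 226  208   18  124 1342] [234.  273.7] [0.4436 0.1198]
[ 315  208   18  124 1340] [324.  273.2] [0.4438 0.0698]
```

View pics/w3.png

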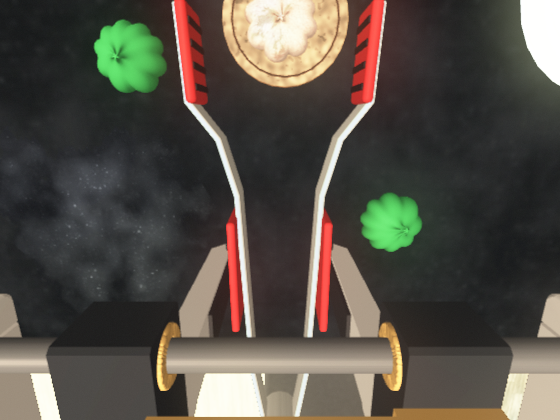

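The wrist view shows the garlic near column 281 and row 22, centred between the jaws (inner edges near 205 and 353). Green decoys are at (130,57) and (391,222), clear of the tongs. I check the tongs' position along x before going down.

```bash
python3 - <<'E'
from g import *
c=cam("wrist")
for lab,u,v,zz in(("jaw rear +84",195,103,(.12,.148)),("grip front +30",232,208,(.122,.154)),("gfr",327,208,(.122,.154))):
    print(lab,[onplane(c,u,v,z)[:2].round(4) for z in zz])
im=cv2.imread("pics/w3.png"); cv2.imwrite("pics/x.png",im[:100,200:360])
hsv=cv2.cvtColor(im,cv2.COLOR_BGR2HSV)
m=((hsv[...,1]<70)&(hsv[...,2]>150))
for v in range(0,70,6):
    k=np.where(m[v,215:348])[0]; print(v,(k.min()+215,k.max()+215,len(k)) if len(k) else None)
E
```

```text
jaw rear +84 [array([0.5345, 0.1389]), array([0.5337, 0.1322])]
grip front +30 [array([0.4777, 0.1214]), array([0.4867, 0.1168])]
gfr [array([0.4777, 0.0677]), array([0.4867, 0.0724])]
0 (np.int64(253), np.int64(310), 58)
6 (np.int64(246), np.int64(311), 66)
12 (np.int64(246), np.int64(310), 59)
18 (np.int64(248), np.int64(312), 60)
24 (np.int64(250), np.int64(313), 64)
30 (np.int64(248), np.int64(311), 64)
36 (np.int64(248), np.int64(304), 57)
42 (np.int64(250), np.int64(305), 56)
48 (np.int64(264), np.int64(326), 41)
54 (np.int64(266), np.int64(274), 9)
60 (np.int64(306), np.int64(307), 2)
66 None
```

The jaws' rear edge puts the tongs origin at x of about 0.450, level with the TCP. The garlic is at about (0.595, 0.094), so I move forward 41 mm and then lower.

Request:
drive_tool(angular=[[0,0,0],[0,0,0],[0,0,0],[0,0,0],[0,0,0],[0,0,0],[0,0,0],[0,0,0],[0,0,0],[0,0,0],[0,0,0],[0,0,0]], offset=[[0.011,0,0],[0.02,0,0],[0.01,0,0],[0,0,0],[0,0,0.01],[0,0,0.02],[0,0,0.02],[0,0,0.02],[0,0,0.017],[0,0,0.01],[0,0,0.005],[0,0,0]], grip=[0.05,0.05,0.05,0.05,0.05,0.05,0.05,0.05,0.05,0.05,0.05,0.05])

```text
t: 9.55
position: [0.4902, 0.0937, 0.0234]
eef_rot: [1.0, -0.001, 0.0, -0.0]
ft_force: [-0.5, 0.3, -1.4]
grip_width: 0.05
gripper_force: 4.8
```

```bash
python3 - <<'E'
from h import *
s=arm.state(); print(s["position"],s["ft_force"],s["grip_width"],s["gripper_force"],s["joints"].round(2))
a=arm.read_camera("side")[160:260,170:350]; b=arm.read_camera("wrist")
cv2.imwrite("pics/s4.png",np.vstack([cv2.resize(a,(560,311),interpolation=cv2.INTER_CUBIC),b[:280]]))
E
```

```text
[0.49023642 0.0937304  0.02344076] [-0.48763017  0.3143913  -1.37251911] 0.04995901408717967 4.824011474847794 [-0.04  0.15  2.04  0.    0.95  1.53]
```

View pics/s4.png

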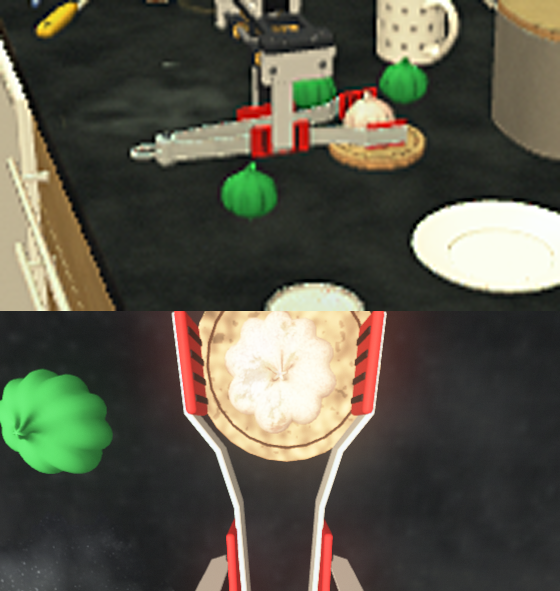

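The wrist view shows the bulb centred between the jaws (column 279, row 62, about 103 mm ahead of the TCP), and the side view shows the jaws level round the bulb. I close on it.

Request:
drive_tool(angular=[[0,0,0],[0,0,0],[0,0,0],[0,0,0],[0,0,0],[0,0,0],[0,0,0],[0,0,0],[0,0,0],[0,0,0]], offset=[[0,0,0],[0,0,0],[0,0,0],[0,0,0],[0,0,0],[0,0,0],[0,0,0],[0,0,0],[0,0,0],[0,0,0]], grip=[0.047,0.044,0.042,0.04,0.038,0.036,0.034,0.03,0.03,0.03], newtons=16)

```text
t: 10.9
position: [0.4901, 0.0937, 0.0234]
eef_rot: [1.0, -0.001, -0.0, 0.0]
ft_force: [0.1, 0.3, -1.6]
grip_width: 0.0374
gripper_force: 16.0
```

The fingers stalled on the bulb at 37.4 mm and 16 N. I lift gently.

Request:
drive_tool(angular=[[0,0,0],[0,0,0],[0,0,0],[0,0,0],[0,0,0],[0,0,0],[0,0,0],[0,0,0],[0,0,0],[0,0,0],[0,0,0]], offset=[[0,0,-0.004],[0,0,-0.008],[0,0,-0.014],[0,0,-0.018],[0,0,-0.018],[0,0,-0.018],[0,0,-0.014],[0,0,-0.008],[0,0,-0.004],[0,0,0],[0,0,0]], grip=[0.03,0.03,0.03,0.03,0.03,0.03,0.03,0.03,0.03,0.03,0.03])

```text
t: 12.28
position: [0.4897, 0.0937, 0.1288]
eef_rot: [1.0, -0.001, -0.001, -0.0]
ft_force: [-0.4, 0.2, -0.9]
grip_width: 0.0377
gripper_force: 16.0
```

```bash
python3 - <<'E'
from h import *
s=arm.state(); print(s["position"],s["ft_force"],s["grip_width"],s["gripper_force"],s["joints"].round(2))
a=arm.read_camera("side")[130:260,170:350]; b=arm.read_camera("wrist")
cv2.imwrite("pics/s5.png",np.vstack([cv2.resize(a,(415,300),interpolation=cv2.INTER_CUBIC),b[:280,70:485]]))
E
```

```text
[0.48969787 0.09371409 0.12880232] [-0.37466896  0.19848762 -0.85938628] 0.03769451447593982 15.976650416851044 [-0.04 -0.03  2.    0.    1.17  1.53]
```

View pics/s5.png

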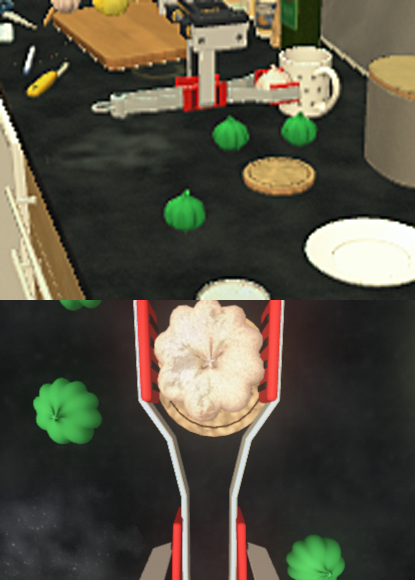

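The side view shows the garlic clamped in the jaws and clear of the empty mat, and the wrist view shows it still centred. I carry it over the plate with a shift of +27 mm in x and −258 mm in y.

Request:
drive_tool(angular=[[0,0,0],[0,0,0],[0,0,0],[0,0,0],[0,0,0],[0,0,0],[0,0,0],[0,0,0],[0,0,0],[0,0,0],[0,0,0],[0,0,0]], offset=[[0.001,0.006,0],[0.002,0.014,0],[0.002,0.022,0.001],[0.003,0.028,0.001],[0.003,0.03,0.002],[0.003,0.03,0.002],[0.003,0.03,0.002],[0.003,0.03,0.001],[0.003,0.028,0.001],[0.002,0.02,0],[0.001,0.013,0],[0.001,0.007,0]], grip=[0.03,0.03,0.03,0.03,0.03,0.03,0.03,0.03,0.03,0.03,0.03,0.03])

```text
t: 13.88
position: [0.5168, -0.1648, 0.1194]
eef_rot: [1.0, -0.001, -0.0, -0.0]
ft_force: [0.8, 0.1, -1.8]
grip_width: 0.0376
gripper_force: 16.0
```

Request:
drive_tool(angular=[[0,0,0],[0,0,0],[0,0,0],[0,0,0],[0,0,0],[0,0,0],[0,0,0],[0,0,0]], offset=[[0,0,0],[0,0,0],[0,0,0],[0,0,0],[0,0,0],[0,0,0],[0,0,0],[0,0,0]], grip=[0.03,0.03,0.03,0.03,0.03,0.03,0.03,0.03])

```text
t: 14.88
position: [0.5168, -0.1643, 0.1194]
eef_rot: [1.0, -0.001, -0.0, 0.0]
ft_force: [-0.2, -0.3, -1.9]
grip_width: 0.038
gripper_force: 16.0
```

```bash
python3 - <<'E'
from h import *
s=arm.state(); print(s["position"],s["ft_force"],s["grip_width"],s["gripper_force"],s["qvel"].round(3))
a=arm.read_camera("side")[130:300,200:420]; b=arm.read_camera("wrist")
cv2.imwrite("pics/s6.png",np.vstack([cv2.resize(a,(415,320),interpolation=cv2.INTER_CUBIC),b[:280,70:485]]))
E
```

```text
[ 0.51684375 -0.16433146  0.11944175] [-0.20599051 -0.25256413 -1.92864042] 0.037999088801401196 15.976758599281311 [ 0.     0.001 -0.001 -0.001 -0.001 -0.001]
```

View pics/s6.png

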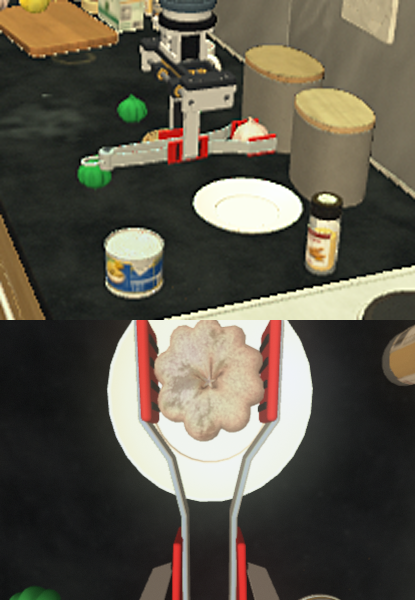

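The garlic is still in the jaws over the middle of the plate, about 105 mm up. The arm is still and the bystanders haven't moved, so I hand in.

```bash
python3 -c "
from station import arm
print(arm.hand_in())"
```

```text
the job is handed in; nothing more can be done
None
```

The job is handed in with the garlic held still in the tongs about 10 cm above the middle of the white plate, and the plate, mug, spice jar and tin were not touched; no verdict came back.

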